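Roll the can clear and hold the self-closing liner drawer open at the marker

ROBOT

A 6-joint arm with a two-finger parallel gripper is mounted at the origin on the work surface. World frame = base frame: x ahead of the robot, y to its left, z up, the work surface at z = 0. Lengths are in m, angles in degrees, forces in N, time in s.
With the tool pointing down it reaches from about 0.4 to 0.825 m from the base axis. Payload 7 kg.
Tool frame: the origin (TCP) lies at the very end of the fingers, on their centre line; the grasp point (between the pads) lies 19 mm behind it (ctrl.tcp_to_grasp is the distance from the TCP to the grasp point, in m); z points along the fingers, x is the direction in which the jaws open and shut, and the axes are right-handed (so a half turn about z gives the same grasp; the last joint's range is limited). The gripper opens to 88 mm and grips with 3 to 60 N. Pads are 19 mm wide; open, the fingers measure 130 mm over their backs; the gripper's body (78 mm by 193 mm) begins 47 mm behind the grasp point.
Start: joints at [-51.217, 20.546, 0.682, 0, -70.136, -16.507], TCP at [0.256, -0.625, 0.227] pointing down, gripper open.
Joint ranges: [-176.03, 176.03], [-82.01, 121.73], [-58.28, 71.71], [-173.87, 95.51], [-174.79, -0.11], [-173.66, 173.66]. Speed limits (degrees/s): [136.94, 136.94, 172.46, 180, 180, 180].

INTERFACE

Orientations are given as [roll, pitch, yaw] about the fixed x, y, z axes, in that order (R = Rz(yaw) Ry(pitch) Rx(roll)).
In Python, from plant import sensors, vision, ticket, ctrl gives the robot as it stands. The module is installed in compiled form; this text tells all that it offers.
- The arm moves only by the tool drive_tool, never from a script. Its argument "moves" is a list of rows, each a list of 6 numbers: the shift along the tool's x, y, z in units of 0.15 m (1.0 is 0.15 m), then the turn, a rotation vector about the tool's x, y, z in units of 60 degrees (1.0 is 60 degrees). In form: [[dx, dy, dz, rx, ry, rz], ...]. A call has 1 to 8 rows; each row is the pose to reach, as a shift and turn from the pose measured when the call began, along the tool's axes at that moment; what a row does not reach only later rows make up. A row lasts 1/10 s, in which the tool goes at most 50 mm and 8.59 degrees, less where a joint would pass 70% of its speed; a pose out of reach is approached as far as the arm can. A call with a number of a shift or a turn outside -1 to 1 is refused whole. A call with a gripper value outside its range is refused whole. "fingers" is the opening, from -1 (shut) to 1 (fully open), set as the call begins (left out, the last holds). The fingers move at their own pace and stop on an object; the grip force is fixed at half the most. Time passes only in rows, so rows that repeat a pose let the fingers close. It gives the time, the measured TCP pose, the force and the opening at its end, in the units of the state.
- sensors.get_obs(): the state, without advancing time (a new reading comes with each control period).
- vision.snapshot(name): name is "scene" or "top" or "wrist"; returns a dict with "pixels" (480x640x3 uint8, red, green, blue), "fx", "fy", "cx", "cy" (pixels), "k1" (the pictures are not rectified: a ray, as slopes to the right and down, at radius r is drawn at 1 + k1 r^2 times it, then the intrinsics apply), "R" (3x3) and "t" (3): a world point X has camera coordinates R X + t. Camera axes: x right, y down, z forward; pixel columns grow to the right and rows downward; lengths in m; the calibration is good to about 2 mm. A picture is of the moment at which its call begins. There is no depth.
- ticket.close_job(): hands the job in, once; it reports no verdict.
The state is a dict: "clock": time; "joint_pos": joint angles; "qvel": joint speeds; "tau": joint torques, N m; "tool_pos": TCP position; "orientation": TCP orientation; "force": force on the tool from outside, world axes, zero at the start; "moment": the same for the moment, N m; "opening": finger opening in m.
Only numpy, scipy, OpenCV 4.12 (cv2) and the standard library are available. Lean on these libraries where they do the work, as an engineer would, in place of code of your own. Each camera call takes 0.05 s, during which the arm holds its last target.

TASK

I need a compost liner from the self-closing drawer, but a can lies label down in front of it: roll the can sideways half a turn along the counter, without lifting it, so that it lies still, label up, clear of the drawer's path. Then pull the drawer out by its upright handle until the pin on top is level with the marker's finger, and finish while still holding it there against the spring, because the drawer shuts if let go. Do not shift the marker, and leave the jar, the cap and the spatula where they are.

Things in the scene. Friction and masses are not known exactly. Their poses are not given: they have to be found in the camera images.
- unit: Low steel drawer housing fixed to the counter, 170 long (x), 120 wide, 55 high. Origin on the counter, middle of the front face's lower edge; x points back into the housing, away from the robot, z up. The drawer (front panel 68 wide, 6 thick, outside the housing front) slides out along -x. On top: a dark slot on the middle line where the pin stands up, and 34 to its left (+y) the marker's rail.
- drawer (a joint): How far the drawer is pulled out, m: 0 shut, 0.1 at most. A spring pulls it shut: about 3 N when shut, rising 0.8 N per 10 mm (about 9 N at 75 mm). It does not latch.
- handle (a point): Top centre of the drawer's upright handle: a round steel bar 16 in diameter, from 10 to 82 above the counter, axis 42 in front of the housing front, moving with the drawer. A bar 10 thick, 16 above the counter, joins it to the drawer; 28 of free space between handle and drawer front. Can be pinched from above across y.
- pin (a point): Top centre of the drawer's index pin: round steel, 10 in diameter, rising 17 above the housing top; moves with the drawer. When the drawer is shut it stands 125 behind the housing front, on the middle line.
- mark (a point): Top of the tip of the marker's finger, at the slot's edge: a bar 5 wide (x) pointing to the slot from a brass block (16 x 14 x 12) on the rail. Pin and finger are level when both have the same x in the housing's frame (this point has the same axes); the pin then stands beside the tip. It starts 35 to 75 nearer the front than the shut drawer's pin.
- marker (a joint): Where the marker stands along its rail, m: 0 is level with the pin of the shut drawer, growing towards the robot (-x of the housing). Equals the drawer value to reach. Stiff (about 6 N to shift); must be left alone.
- can: Aluminium can on its side, 60 in diameter, 110 long, 0.15 to 0.4 kg. Origin at its middle, 30 above the counter; x runs along the can, z points out through the middle of its brown paper label (80 long, 100 degrees). Starts label down, lengthwise in front of the handle. Half a turn is 94 of rolling. Faintly faceted (16 faces): rests where left. Rolls when lightly pressed on top and drawn along; pushed from the side by grippy pads it slides.
- jar: Clear glass jar with steel cap, 80 in diameter, 120 tall, standing beside the drawer housing; origin under its centre. Leave alone.
- cap: White plastic cap lying on the counter, 42 in diameter, 14 high; origin under its centre. Leave alone.
- spatula: Wooden spatula lying on the counter, 260 long along its x; origin under it. Leave alone.
- crock: White ceramic compost crock with closed lid, 148 in diameter, 184 tall, fixed; origin under its centre, beside the housing.
Not all that is in view belongs to the job. Leave any blue or green look-alike of the can alone.

How it is judged (in metres and radians):
On the way, in this order (a step that is already met when the one before it is completed fails the run):
1. the can has been rolled over: it lies still on the counter, label up and clear of the drawer's path, before the drawer is opened (angle between can's own z axis and vertical below 0.6 rad and (y of can in the frame of unit above 0.07 m or y of can in the frame of unit below -0.07 m) and height (world z) of can below 0.036 m and linear speed of can below 0.03 m/s and value of joint drawer below 0.01 m), for 0.2 s.
2. the drawer is out at the marker (x of pin in the frame of mark between -0.007 and 0.007 m), for 0.3 s.
At the end, for the whole second after the job is handed in: Robot still holding the drawer (over 1 N), drawer still, pin level with the marker's finger within 7 mm; marker within 4 mm of its start; can at rest on the counter, label within 34 degrees of straight up, its axis at least 70 mm to one side of the drawer's middle line (all of step 2 and angle between can's own z axis and vertical below 0.6 rad and (y of can in the frame of unit above 0.07 m or y of can in the frame of unit below -0.07 m) and height (world z) of can below 0.036 m and linear speed of can below 0.03 m/s and contact force between any of the fingers, the arm and unit above 1 N and velocity of joint drawer between -0.02 and 0.02 m/s and distance of mark from where it was at the start of the episode below 0.004 m); the arm keeps its last pose, push and grip.
It fails at once if the can is lifted off the counter (more than 15 mm) (height (world z) of can above 0.045 m).
It fails at once if the marker is shifted (distance of mark from where it was at the start of the episode above 0.006 m).
It fails at once if the jar, the cap or the spatula is disturbed (distance of any of jar, cap from where it was at the start of the episode above 0.02 m or distance of spatula from where it was at the start of the episode above 0.03 m).
It also fails if it takes over 67 s, if anything falls off the work surface, if the arm or the gripper's body presses on something with over 40 N, if the wrist force passes 120 N, or if a joint passes its speed limit or range.

## Working session

There is one attempt and no reset: what is moved stays moved. The work goes in short steps, Python scripts to look and compute and a tool call to move; the robot and the scene stay as the last step left them, time stands still between calls to the robot, and variables do not carry over. Pictures are saved under pics/ and viewed, and the job is handed in when it is done.

Besides the shell and the picture viewer there is one more tool, called after ">>>" as name([rows], argument=value, ...), one row to a line, values as JSON. drive_tool: Moves the arm, as the interface text tells. Shifts and turns lie within -1 to 1; 1 stands for 0.15 m of shift or 60 degrees of turn. Its arguments: {"type":"object","properties":{"moves":{"type":"array"},"fingers":{"type":"number"}},"required":["moves"]}

```bash
mkdir -p pics; ls; python3 - <<'E'
from plant import sensors,vision
import cv2
print(sensors.get_obs())
for n in ["scene","top","wrist"]:
    s=vision.snapshot(n); cv2.imwrite(f"pics/{n}0.png",s["pixels"][:,:,::-1])
    print(n,{k:s[k] for k in s if k!="pixels"})
E
```

```text
pics
{'clock': 0.0, 'joint_pos': array([-5.12148005e+01,  2.05924461e+01,  6.33994963e-01, -1.92752406e-02,
       -7.01358740e+01, -1.65048319e+01]), 'qvel': array([-0.03252408,  0.12247044, -0.05010141, -0.05554482,  0.03284356,
       -0.0188651 ]), 'tau': array([ 8.17793098e-04, -5.82723856e+01,  2.93053257e+01,  6.99770093e+00,
        6.81267818e-03, -7.71120222e-05]), 'tool_pos': array([ 0.25568322, -0.62417601,  0.22561561]), 'orientation': array([-1.79990573e+02, -9.55866674e-02,  1.12273795e+02]), 'force': array([-0.16682026, -0.07416155, -0.34656953]), 'moment': array([ 0.00373372, -0.05320221,  0.0334834 ]), 'opening': 0.08749593546029588}
scene {'fx': 523.6271932445151, 'fy': 523.6271932445151, 'cx': 322.08308509858136, 'cy': 242.93205640443819, 'k1': 0.023551457643932995, 'R': array([[ 0.7457516 ,  0.66576524, -0.02472211],
       [ 0.36636176, -0.44080549, -0.81943248],
       [-0.55644731,  0.60203585, -0.57264232]]), 't': array([-0.46320353, -0.09778197,  1.50442455])}
top {'fx': 539.2842311432962, 'fy': 539.2842311432962, 'cx': 324.45780031463295, 'cy': 239.81634325331083, 'k1': -0.057164801790079, 'R': array([[ 0.01856939, -0.99979284, -0.00833419],
       [-0.98180166, -0.01665827, -0.18917715],
       [ 0.18899912,  0.01169543, -0.98190761]]), 't': array([0.05268124, 0.54840902, 0.98768788])}
wrist {'fx': 370.6642849836935, 'fy': 370.6642849836935, 'cx': 317.42111318405733, 'cy': 240.2307046402318, 'k1': 0.013189034256388404, 'R': array([[-0.37982126,  0.92505915,  0.00117823],
       [ 0.88453959,  0.36281086,  0.29318595],
       [ 0.27078687,  0.11240044, -0.95605471]]), 't': array([ 0.67486749, -0.03601083,  0.39216937])}
```

View pics/scene0.png

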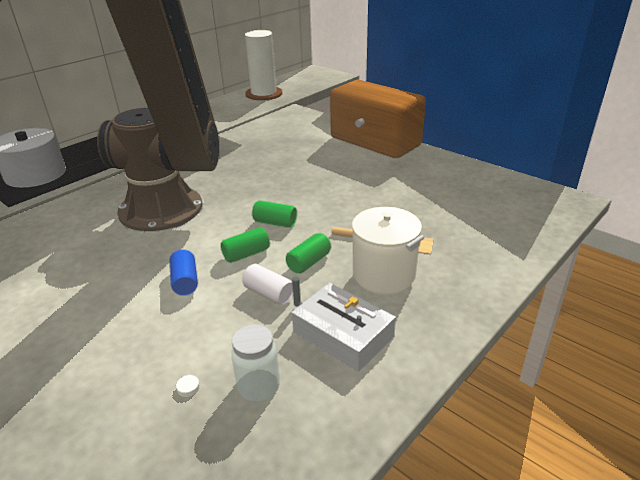

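View pics/top0.png

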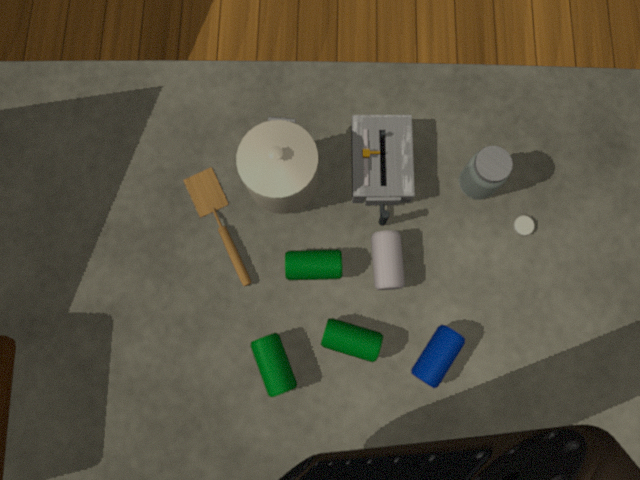

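View pics/wrist0.png

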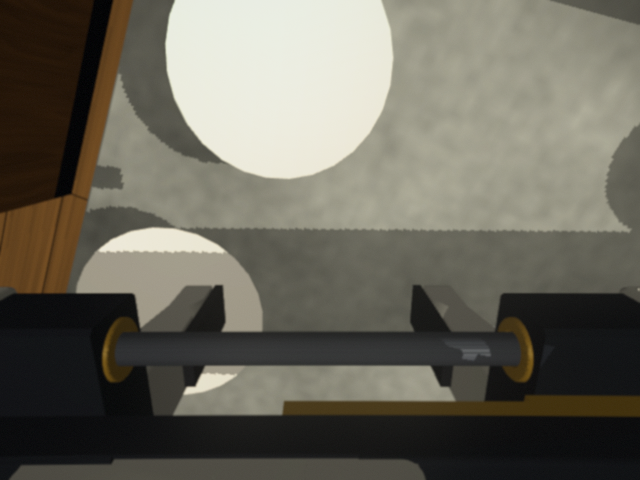

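```bash
cat > h.py <<'E'
import numpy as np, cv2
from plant import sensors,vision
def cast(s,uv,z):
    K=np.array([[s["fx"],0,s["cx"]],[0,s["fy"],s["cy"]],[0,0,1]])
    p=cv2.undistortPoints(np.array(uv,float).reshape(-1,1,2),K,np.array([s["k1"],0,0,0,0.]))[:,0]
    d=np.c_[p,np.ones(len(p))]@s["R"]; o=-s["R"].T@s["t"]
    return o+d*((z-o[2])/d[:,2])[:,None]
def proj(s,X):
    c=np.atleast_2d(X)@s["R"].T+s["t"]; a=c[:,:2]/c[:,2:]; a=a*(1+s["k1"]*(a**2).sum(1))[:,None]
    return a*[s["fx"],s["fy"]]+[s["cx"],s["cy"]]
def crop(s,r,name,f=4):
    u0,u1,v0,v1=r; im=s["pixels"][v0:v1,u0:u1,::-1]
    cv2.imwrite("pics/"+name,cv2.resize(im,None,fx=f,fy=f,interpolation=cv2.INTER_CUBIC))
E
python3 - <<'E'
from h import *
s=vision.snapshot("top"); crop(s,(330,450,100,300),"topc.png",3)
s=vision.snapshot("scene"); crop(s,(230,400,250,370),"scc.png",4)
E
```

```text
(no output)
```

View pics/topc.png

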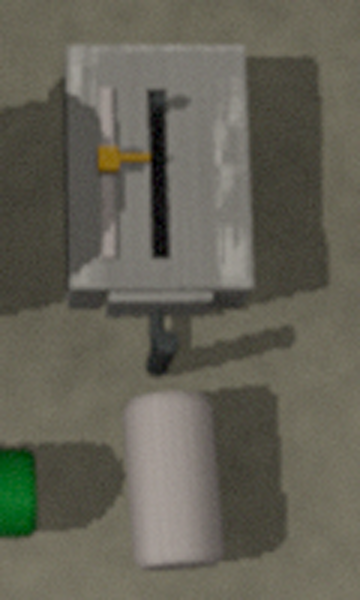

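View pics/scc.png

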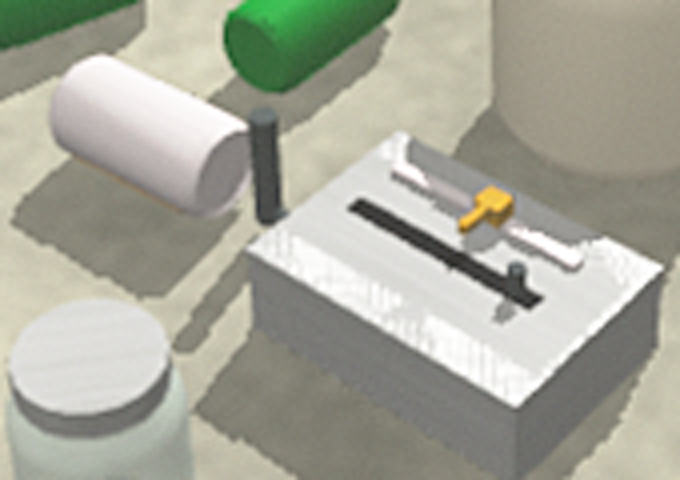

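The crops show the housing top corners at about (67,45), (243,45), (254,290), (70,290) in the ×3 top crop. The finger tip is at about (151,157), the pin top at about (158,97) and the can spans about (125–218, 392–567), with open counter to its right.

```bash
python3 - <<'E'
from h import *
np.set_printoptions(precision=4,suppress=True)
s=vision.snapshot("top"); c=lambda l:[(330+(a-1)/3,100+(b-1)/3) for a,b in l]
P=cast(s,c([(67,45),(243,45),(254,290),(70,290)]),.055)
print("unit corners",P)
f=(P[2]+P[3])/2; b=(P[0]+P[1])/2
print("front",f,"back",b,"yaw",np.degrees(np.arctan2(*(b-f)[1::-1])), "L",np.linalg.norm(b-f),"W",np.linalg.norm(P[2]-P[3]),np.degrees(np.arctan2(*(P[3]-P[2])[[0,1]])), )
ax=(b-f)/np.linalg.norm(b-f)
T=cast(s,c([(151,157)]),.063)[0];print("tip",T,(T-f)@ax)
q=cast(s,c([(158,97)]),.072)[0];print("pin",q,(q-f)@ax)
print("handle",cast(s,c([(165,330),(163,340)]),.082))
px=s["pixels"].astype(int); m=((px.sum(2)>330)&(np.ptp(px,axis=2)<30)).astype(np.uint8)
m[:225]=0;m[295:]=0;m[:,:365]=0;m[:,410:]=0
n,l,st,ce=cv2.connectedComponentsWithStats(m); k=1+st[1:,4].argmax(); print(st[k],ce[k])
cn=max(cv2.findContours((l==k).astype(np.uint8),0,1)[0],key=len)
bx=cv2.boxPoints(cv2.minAreaRect(cn)); Q=cast(s,bx,.03); print(bx,Q,"centre",Q.mean(0))
for i in range(2):
  d=Q[i+1]-Q[i]; print(np.linalg.norm(d),np.degrees(np.arctan2(d[1],d[0])))
print("jar,cap, blue,green",cast(s,[(492,163)],.12),cast(s,[(525,225)],.014),cast(s,[(456,327),(462,338)],.03),cast(s,[(341,250),(341,280)],.03))
# predicted handle/pin
ay=np.array([-ax[1],ax[0],0])
for n_,X in [("h",f-ax*.042+[0,0,.027]),("hl",f-ax*.042-[0,0,.045]),("pin",f+ax*.125+[0,0,.017])]:
  print(n_,X,[proj(vision.snapshot(v),X)[0] for v in("top","scene")])
E
```

```text
unit corners [[ 0.8053  0.0115  0.055 ]
 [ 0.8074 -0.1071  0.055 ]
 [ 0.6365 -0.1118  0.055 ]
 [ 0.6344  0.0082  0.055 ]]
front [ 0.6355 -0.0518  0.055 ] back [ 0.8064 -0.0478  0.055 ] yaw 1.3459460739119997 L 0.17097067960406293 W 0.11998837569461787 -0.9917691434059496
tip [ 0.7237 -0.044   0.063 ] 0.08841562574793943
pin [ 0.7621 -0.0479  0.072 ] 0.126698161740713
handle [[ 0.6018 -0.0509  0.082 ]
 [ 0.5953 -0.0496  0.082 ]]
[ 371  230   28   59 1406] [384.7304 259.128 ]
[[370.2953 230.6688]
 [395.9828 229.201 ]
 [399.2864 287.0122]
 [373.5988 288.48  ]] [[ 0.5717 -0.0276  0.03  ]
 [ 0.5755 -0.0784  0.03  ]
 [ 0.461  -0.0842  0.03  ]
 [ 0.4573 -0.0343  0.03  ]] centre [ 0.5164 -0.0561  0.03  ]
0.050982149358558486 -85.68666469935825
0.11467885030402922 -177.13904178633564
jar,cap, blue,green [[ 0.6852 -0.2473  0.12  ]] [[ 0.5922 -0.3421  0.014 ]] [[ 0.3858 -0.1927  0.03  ]
 [ 0.3651 -0.2037  0.03  ]] [[0.5319 0.0298 0.03  ]
 [0.4727 0.0291 0.03  ]]
h [ 0.5935 -0.0528  0.082 ] [array([385.6906, 213.9566]), array([294.46  , 279.1259])]
hl [ 0.5935 -0.0528  0.01  ] [array([382.0228, 222.3687]), array([296.2766, 305.0092])]
pin [ 0.7604 -0.0488  0.072 ] [array([382.802, 132.807]), array([358.1569, 317.2396])]
```

```bash
cat > mv.py <<'E'
import sys,json
from h import *
from scipy.spatial.transform import Rotation as Ro
def rows(wps):
    o=sensors.get_obs(); R0=Ro.from_euler('xyz',o["orientation"],degrees=True)
    for w in wps:
        d=R0.inv().apply(np.array(w[:3])-o["tool_pos"])/.15
        r=(R0.inv()*Ro.from_euler('xyz',[180,0,w[3]],degrees=True)).as_rotvec(degrees=True)/60
        print([round(float(v),3) for v in np.r_[d,r]])
    print(o["clock"],o["tool_pos"].round(4),o["orientation"].round(2),o["force"].round(2),o["opening"])
if __name__=="__main__": rows(json.loads(sys.argv[1]))
E
python3 mv.py "[[0.36,-0.54,0.225,92],[0.40,-0.5,0.225,92],[0.516,-0.045,0.09,92]]"
```

```text
[0.259, 0.856, 0.01, 0.0, -0.0, 0.338]
[0.404, 1.204, 0.01, 0.0, -0.0, 0.338]
[2.918, 3.07, 0.91, 0.0, -0.0, 0.338]
0.6 [ 0.2558 -0.6246  0.2266] [180.    -0.   112.28] [-0.02 -0.92 -0.52] 0.08772134911478298
```

>>> drive_tool([
  [0.25,0.25,0,0,0,0.1],
  [0.5,0.5,0,0,0,0.2],
  [0.75,0.8,0,0,0,0.3],
  [1,1,0,0,0,0.34],
  [1,1,0,0,0,0.34],
], fingers=-1)

```text
clock: 1.1
tool_pos: [0.3387, -0.4255, 0.2272]
orientation: [179.9, -0.0, 91.9]
force: [0.9, -1.3, 0.7]
opening: 0.0532
```

```bash
python3 mv.py "[[0.516,-0.045,0.09,92]]"
```

```text
[2.495, 1.266, 0.916, 0.001, -0.0, -0.001]
1.1 [ 0.3387 -0.4255  0.2272] [179.93  -0.    91.94] [ 0.87 -1.3   0.71] 0.05324786723617327
```

>>> drive_tool([
  [0.3,0.15,0,0,0,0],
  [0.6,0.3,0,0,0,0],
  [0.9,0.45,0,0,0,0],
  [1,0.5,0,0,0,0],
  [1,0.5,0,0,0,0],
], fingers=-1)

```text
clock: 1.6
tool_pos: [0.4099, -0.2711, 0.2278]
orientation: [179.8, 0.0, 92.2]
force: [0.4, 0.0, -0.2]
opening: 0.0131
```

>>> drive_tool([
  [0.3,0.15,0,0,0,0],
  [0.6,0.3,0,0,0,0],
  [0.9,0.45,0,0,0,0],
  [1,0.5,0,0,0,0],
  [1,0.5,0,0,0,0],
])

```text
clock: 2.1
tool_pos: [0.4804, -0.1169, 0.228]
orientation: [179.8, 0.0, 92.3]
force: [-0.7, -0.8, -0.2]
opening: 0.0003
```

```bash
python3 mv.py "[[0.516,-0.045,0.085,92]]"
```

```text
[0.469, 0.254, 0.954, 0.003, 0.0, 0.005]
2.1 [ 0.4804 -0.1169  0.228 ] [1.7983e+02 1.0000e-02 9.2330e+01] [-0.72 -0.76 -0.23] 0.000277925786990641
```

>>> drive_tool([
  [0.2,0.1,0.3,0,0,0],
  [0.4,0.2,0.5,0,0,0],
  [0.47,0.25,0.75,0,0,0],
  [0.47,0.25,0.95,0,0,0],
  [0.47,0.25,0.95,0,0,0],
])

```text
clock: 2.6
tool_pos: [0.5125, -0.0462, 0.0818]
orientation: [-179.7, 0.1, 92.3]
force: [-0.5, -0.5, 0.2]
opening: 0.0006
```

```bash
python3 - <<'E'
from h import *
for n in("top","scene"):
    s=vision.snapshot(n); cv2.imwrite(f"pics/{n}1.png",s["pixels"][:,:,::-1])
E
python3 mv.py "[[0.516,-0.045,0.062,92],[0.516,-0.045,0.06,92],[0.516,-0.045,0.058,92]]"
```

```text
[0.007, 0.004, 0.16, 0.002, 0.001, 0.005]
[0.007, 0.004, 0.173, 0.002, 0.001, 0.005]
[0.007, 0.004, 0.187, 0.002, 0.001, 0.005]
2.7 [ 0.5154 -0.046   0.086 ] [1.7989e+02 6.0000e-02 9.2300e+01] [ 0.42  0.48 -0.22] 0.00037817598433654453
```

View pics/scene1.png

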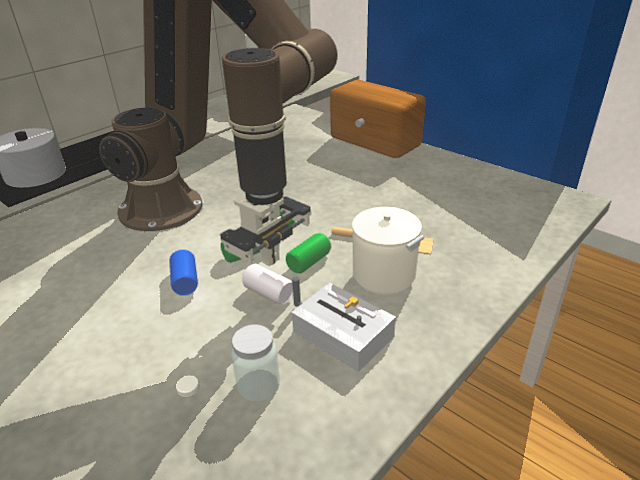

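View pics/top1.png

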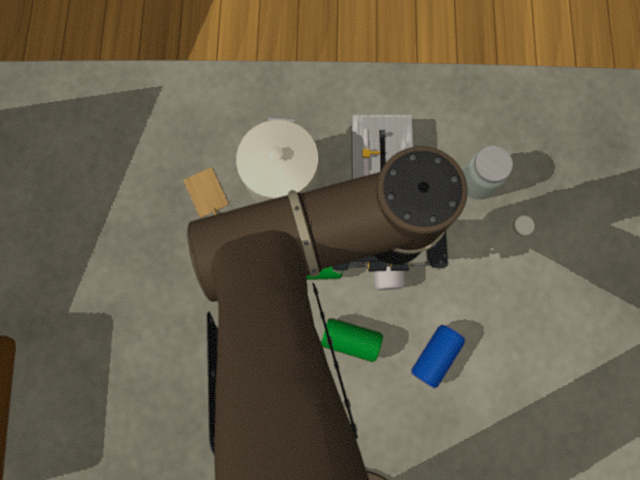

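The scene view shows the closed fingertips just above the can at about (265,265); the housing and jar are undisturbed. Next I go down gently and feel for the can.

>>> drive_tool([
  [0,0,0.08,0,0,0],
  [0,0,0.15,0,0,0],
  [0,0,0.16,0,0,0],
  [0,0,0.17,0,0,0],
  [0,0,0.17,0,0,0],
])

```text
clock: 3.2
tool_pos: [0.5156, -0.0461, 0.0607]
orientation: [179.9, 0.1, 92.3]
force: [0.1, 0.4, -0.3]
opening: 0.0007
```

>>> drive_tool([
  [0,0,0.01,0,0,0],
  [0,0,0.013,0,0,0],
  [0,0,0.013,0,0,0],
])

```text
clock: 3.5
tool_pos: [0.516, -0.046, 0.06]
orientation: [179.8, 0.1, 92.3]
force: [-3.2, 0.6, 10.0]
opening: 0.0003
```

>>> drive_tool([
  [-0.05,0,0.006,0,0,0],
  [-0.1,0,0.006,0,0,0],
  [-0.15,0,0.006,0,0,0],
  [-0.2,0,0.006,0,0,0],
  [-0.25,0,0.006,0,0,0],
  [-0.3,0,0.006,0,0,0],
  [-0.3,0,0.006,0,0,0],
])

```text
clock: 4.2
tool_pos: [0.5192, -0.0915, 0.0602]
orientation: [179.7, 0.1, 92.3]
force: [0.1, -0.7, 8.8]
opening: 0.0006
```

```bash
python3 - <<'E'
from h import *
for n in("scene",):
    s=vision.snapshot(n); crop(s,(180,340,200,350),"s2.png",4)
s=vision.snapshot("wrist"); cv2.imwrite("pics/w2.png",s["pixels"][:,:,::-1])
E
```

```text
(no output)
```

View pics/s2.png

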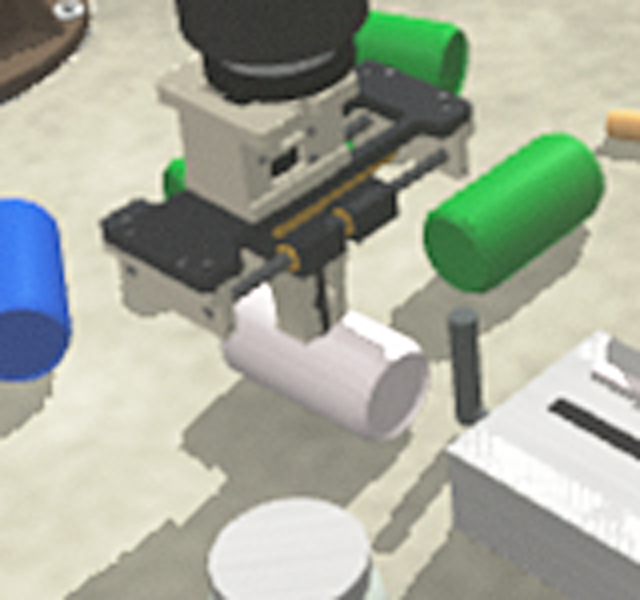

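View pics/w2.png

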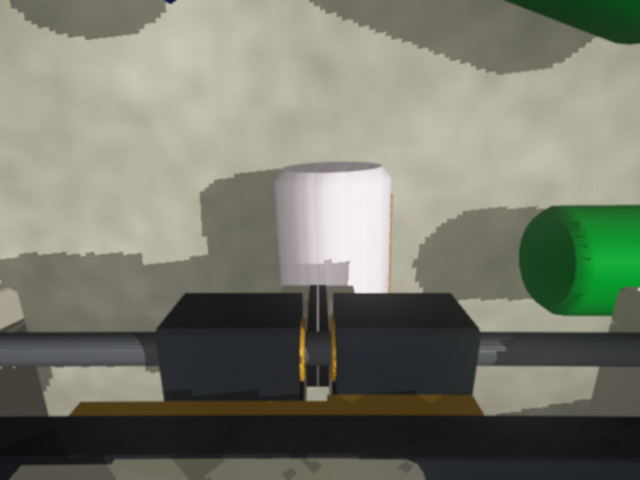

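Rolling works: the wrist view shows a thin brown label edge at (391,240) on the can's trailing side. I continue this stroke a little, then lift and re-stroke.

>>> drive_tool([
  [-0.04,0,0.004,0,0,0],
  [-0.08,0,0.004,0,0,0],
  [-0.08,0,0.004,0,0,0],
  [-0.08,0,-0.05,0,0,0],
  [0.1,0,-0.05,0,0,0],
  [0.12,0,-0.05,0,0,0],
  [0.12,0,-0.05,0,0,0],
])

```text
clock: 5.0
tool_pos: [0.5182, -0.0725, 0.0679]
orientation: [179.7, 0.1, 92.4]
force: [0.4, -0.4, 0.5]
opening: 0.0007
```

```bash
python3 - <<'E'
from h import *
s=vision.snapshot("wrist"); cv2.imwrite("pics/w3.png",s["pixels"][:,:,::-1])
np.set_printoptions(precision=4,suppress=True)
px=s["pixels"].astype(int)
print(px[230,260:420:6].tolist())
E
python3 mv.py "[[0.519,-0.075,0.060,92.3]]"
```

```text
[[172, 165, 167], [193, 185, 187], [213, 205, 208], [224, 216, 218], [230, 225, 227], [240, 236, 237], [243, 238, 240], [247, 243, 244], [246, 242, 243], [247, 243, 244], [247, 243, 244], [248, 245, 246], [245, 242, 242], [244, 239, 241], [237, 232, 234], [227, 219, 220], [182, 172, 150], [180, 176, 160], [182, 179, 162], [183, 179, 163], [183, 179, 161], [184, 181, 163], [185, 183, 165], [158, 155, 139], [122, 119, 107], [121, 120, 107], [120, 119, 106]]
[-0.014, 0.004, 0.052, 0.005, 0.001, 0.002]
5.05 [ 0.5183 -0.0729  0.0678] [1.7968e+02 9.0000e-02 9.2410e+01] [ 0.01 -0.27  0.45] 0.0003110005974675901
```

View pics/w3.png

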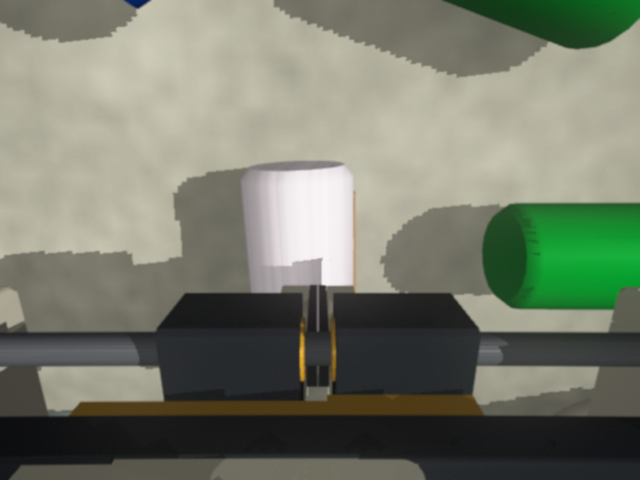

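```bash
cat > can.py <<'E'
from h import *
import sys
s=vision.snapshot("wrist"); cv2.imwrite("pics/"+sys.argv[1],s["pixels"][:,:,::-1])
px=s["pixels"].astype(int)
for r in (185,210,235,255,270,285):
    m=(px[r].max(1)>px[r].min(1)*1.0)&(px[r,:,2]-px[r,:,1]>-2)&(px[r].sum(1)>300)&(px[r].max(1)-px[r].min(1)<25)
    lab=(px[r,:,0]-px[r,:,2]>45)&(px[r,:,0]>px[r,:,1]+15)
    i=np.where(m)[0]; j=np.where(lab)[0]; j=j[(j>150)&(j<480)]
    if len(i)==0 and len(j)==0: continue
    k=np.r_[i,j]
    P=cast(s,[(k.min(),r),(k.max(),r)],.03)
    print(r,i.min() if len(i) else None,i.max() if len(i) else None,"label",(j.min(),j.max()) if len(j) else None,P[:,1].round(4),"mid",P[:,1].mean().round(4),"x",P[0,0].round(3))
E
python3 can.py w4.png
```

```text
185 236 346 label None [-0.1189 -0.0607] mid -0.0898 x 0.47
210 238 345 label (np.int64(347), np.int64(349)) [-0.1182 -0.0582] mid -0.0882 x 0.484
235 240 345 label (np.int64(347), np.int64(349)) [-0.1174 -0.0572] mid -0.0873 x 0.498
255 243 345 label (np.int64(348), np.int64(349)) [-0.1159 -0.0564] mid -0.0862 x 0.51
270 244 346 label (np.int64(348), np.int64(349)) [-0.1155 -0.0558] mid -0.0856 x 0.519
285 245 345 label (np.int64(348), np.int64(349)) [-0.1151 -0.0551] mid -0.0851 x 0.528
```

>>> drive_tool([
  [0,0,0.04,0,0,0],
  [0,0,0.055,0,0,0],
  [0,0,0.06,0,0,0],
  [0,0,0.06,0,0,0],
])

```text
clock: 5.5
tool_pos: [0.5186, -0.0738, 0.0601]
orientation: [179.6, 0.1, 92.4]
force: [-6.2, 1.6, 19.2]
opening: 0.0002
```

>>> drive_tool([
  [-0.05,0,0.006,0,0,0],
  [-0.1,0,0.006,0,0,0],
  [-0.15,0,0.006,0,0,0],
  [-0.2,0,0.006,0,0,0],
  [-0.25,0,0.006,0,0,0],
  [-0.3,0,0.006,0,0,0],
  [-0.37,0,0.006,0,0,0],
  [-0.37,0,0.006,0,0,0],
])

```text
clock: 6.3
tool_pos: [0.5223, -0.1305, 0.0599]
orientation: [179.5, 0.2, 92.4]
force: [1.4, -0.4, 6.5]
opening: 0.0006
```

>>> drive_tool([
  [0,0,-0.05,0,0,0],
  [0.1,0,-0.05,0,0,0],
  [0.18,0,-0.05,0,0,0],
  [0.18,0,-0.05,0,0,0],
  [0.18,0,-0.05,0,0,0],
])

```text
clock: 6.8
tool_pos: [0.5209, -0.1031, 0.0672]
orientation: [179.5, 0.2, 92.4]
force: [0.3, -0.5, 1.0]
opening: 0.0004
```

```bash
python3 can.py w5.png; python3 mv.py "[]"
```

```text
185 225 336 label None [-0.1548 -0.0963] mid -0.1256 x 0.473
210 227 287 label (np.int64(289), np.int64(339)) [-0.1542 -0.0939] mid -0.124 x 0.487
235 230 288 label (np.int64(290), np.int64(340)) [-0.153  -0.0925] mid -0.1227 x 0.501
255 232 289 label (np.int64(291), np.int64(340)) [-0.1522 -0.0917] mid -0.122 x 0.512
270 234 290 label (np.int64(293), np.int64(340)) [-0.1513 -0.0912] mid -0.1212 x 0.521
285 236 283 label (np.int64(319), np.int64(340)) [-0.1504 -0.0906] mid -0.1205 x 0.531
6.85 [ 0.5209 -0.1033  0.0672] [1.7954e+02 1.6000e-01 9.2400e+01] [-0.9  -0.25 -0.55] 0.0005830721469243464
```

View pics/w5.png

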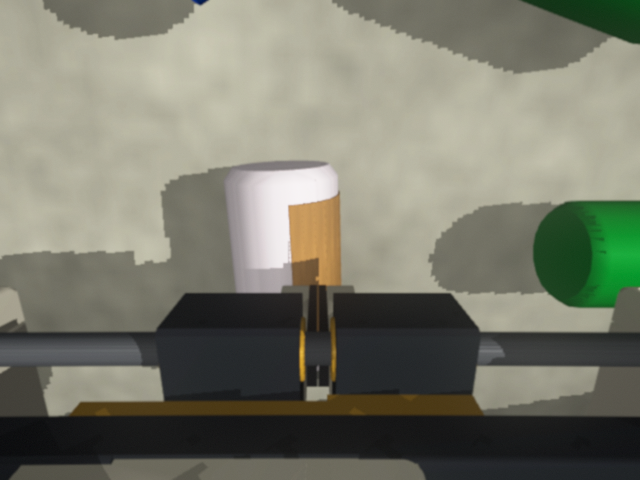

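Label now covers (291–340, row 255), with its leading edge about 9° past the top. About 31 mm of rolling remains.

>>> drive_tool([
  [-0.02,0,0.035,0,0,0],
  [-0.02,0,0.05,0,0,0],
  [-0.02,0,0.055,0,0,0],
  [-0.02,0,0.055,0,0,0],
])

```text
clock: 7.25
tool_pos: [0.5216, -0.1075, 0.0604]
orientation: [179.5, 0.2, 92.4]
force: [-5.0, -1.8, 17.2]
opening: 0.0003
```

>>> drive_tool([
  [-0.05,0,0.006,0,0,0],
  [-0.1,0,0.006,0,0,0],
  [-0.15,0,0.006,0,0,0],
  [-0.2,0,0.006,0,0,0],
  [-0.25,0,0.006,0,0,0],
  [-0.3,0,0.006,0,0,0],
  [-0.34,0,0.006,0,0,0],
  [-0.34,0,0.005,0,0,0],
])

```text
clock: 8.05
tool_pos: [0.5243, -0.1593, 0.0599]
orientation: [179.4, 0.3, 92.4]
force: [1.8, -0.1, 2.7]
opening: 0.0005
```

```bash
python3 can.py w6.png; python3 mv.py "[]"
```

```text
185 293 409 label None [-0.1747 -0.1159] mid -0.1453 x 0.474
210 294 319 label (np.int64(321), np.int64(410)) [-0.1739 -0.1138] mid -0.1439 x 0.487
235 295 319 label (np.int64(322), np.int64(409)) [-0.173  -0.1128] mid -0.1429 x 0.5
255 297 320 label (np.int64(323), np.int64(408)) [-0.1717 -0.112 ] mid -0.1418 x 0.512
270 297 321 label (np.int64(324), np.int64(408)) [-0.1715 -0.111 ] mid -0.1412 x 0.52
285 309 318 label (np.int64(326), np.int64(407)) [-0.1646 -0.1105] mid -0.1376 x 0.529
8.1 [ 0.5242 -0.159   0.0599] [179.45   0.25  92.38] [1.68 0.02 3.31] 0.00032473795342600293
```

View pics/w6.png

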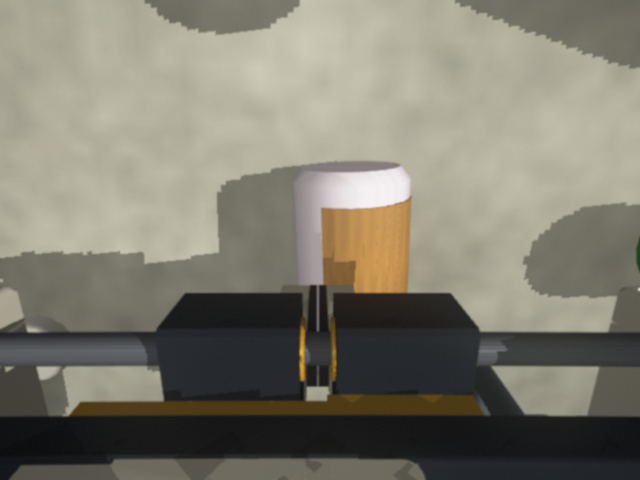

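>>> drive_tool([
  [0,0,-0.05,0,0,0],
  [0.1,0,-0.05,0,0,0],
  [0.18,0,-0.05,0,0,0],
  [0.18,0,-0.05,0,0,0],
  [0.18,0,-0.05,0,0,0],
])

```text
clock: 8.6
tool_pos: [0.5227, -0.1311, 0.0672]
orientation: [179.5, 0.2, 92.5]
force: [-0.4, -0.7, 0.3]
opening: 0.0007
```

```bash
python3 can.py w7.png; python3 mv.py "[]"
```

```text
185 235 345 label None [-0.1776 -0.1196] mid -0.1486 x 0.475
210 237 250 label (np.int64(252), np.int64(347)) [-0.1769 -0.1176] mid -0.1472 x 0.488
235 240 252 label (np.int64(254), np.int64(348)) [-0.1755 -0.1161] mid -0.1458 x 0.502
255 242 254 label (np.int64(256), np.int64(348)) [-0.1746 -0.1153] mid -0.145 x 0.514
270 243 255 label (np.int64(258), np.int64(348)) [-0.1742 -0.1147] mid -0.1444 x 0.523
285 245 256 label (np.int64(259), np.int64(347)) [-0.1732 -0.1146] mid -0.1439 x 0.532
8.65 [ 0.5228 -0.1314  0.0672] [179.47   0.25  92.44] [ 0.11 -0.35 -0.06] 0.0006171605566736163
```

The wrist reading after lifting puts the label edges at about −46° and beyond +50°, so its centre is within about 5° of the top. The can's y is about −0.145 (about −0.09 in the unit frame). Raising now and heading to the handle.

>>> drive_tool([
  [0,0,-0.3,0,0,0],
  [0,0,-0.55,0,0,0],
  [0.2,0,-0.55,0,0,-0.02],
  [0.52,0,-0.55,0,0,-0.02],
  [0.52,0,-0.55,0,0,-0.02],
], fingers=-0.1)

```text
clock: 9.15
tool_pos: [0.5188, -0.0497, 0.1498]
orientation: [179.4, 0.2, 93.8]
force: [0.1, -0.9, -0.6]
opening: 0.0345
```

```bash
python3 - <<'E'
from h import *
s=vision.snapshot("scene"); crop(s,(180,400,210,360),"s8.png",3)
s=vision.snapshot("top"); crop(s,(330,530,90,310),"t8.png",3)
E
python3 can.py w8.png
python3 mv.py "[[0.594,-0.053,0.15,91.2],[0.594,-0.053,0.035,91.2]]"
```

```text
185 154 235 label (np.int64(160), np.int64(233)) [-0.1782 -0.1177] mid -0.1479 x 0.49
210 158 161 label (np.int64(164), np.int64(235)) [-0.1764 -0.1177] mid -0.1471 x 0.51
235 162 239 label (np.int64(167), np.int64(237)) [-0.1746 -0.1146] mid -0.1446 x 0.529
255 164 241 label (np.int64(170), np.int64(239)) [-0.174  -0.1129] mid -0.1435 x 0.546
270 166 242 label (np.int64(172), np.int64(240)) [-0.1731 -0.112 ] mid -0.1426 x 0.559
285 169 239 label (np.int64(176), np.int64(212)) [-0.1714 -0.1144] mid -0.1429 x 0.572
[-0.032, 0.502, -0.0, 0.008, 0.004, 0.042]
[-0.029, 0.495, 0.766, 0.008, 0.004, 0.042]
9.3 [ 0.5186 -0.053   0.1492] [179.5    0.27  93.71] [ 0.62 -0.74 -0.49] 0.03868618213415567
```

View pics/s8.png

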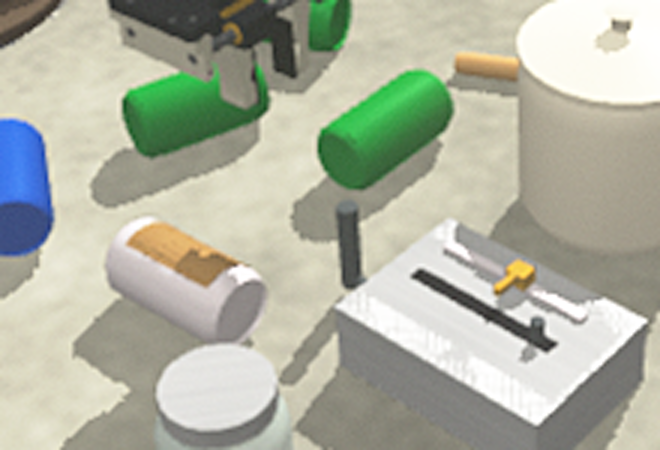

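View pics/t8.png

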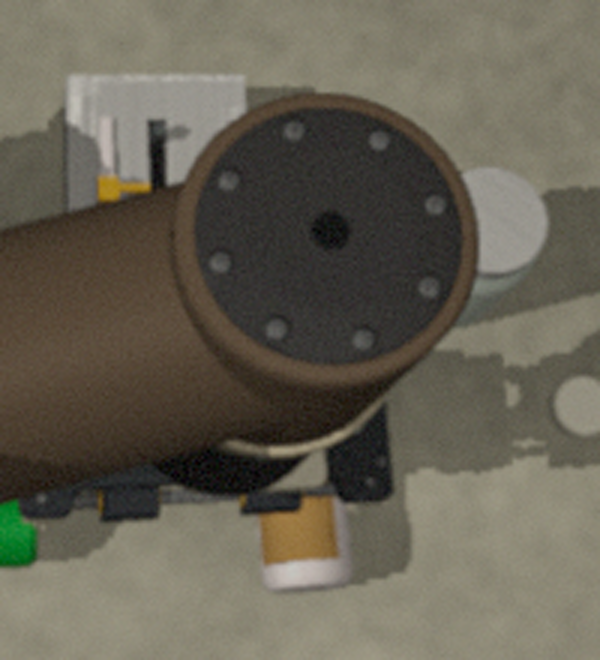

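The scene view shows the label on top of the can and the handle top at (295.7,278.7), 1 px from where I predicted it. Going to the handle.

>>> drive_tool([
  [-0.01,0.25,0,0,0,0.04],
  [-0.03,0.5,0,0,0,0.04],
  [-0.03,0.5,0,0,0,0.04],
  [-0.03,0.5,0.2,0,0,0.04],
  [-0.03,0.5,0.35,0,0,0.04],
  [-0.03,0.5,0.35,0,0,0.04],
])

```text
clock: 9.9
tool_pos: [0.5915, -0.0545, 0.0939]
orientation: [179.9, 0.3, 91.2]
force: [-0.5, 0.3, 0.2]
opening: 0.0396
```

```bash
python3 - <<'E'
from h import *
s=vision.snapshot("scene"); crop(s,(220,400,210,340),"s9.png",4)
E
python3 mv.py "[[0.594,-0.053,0.035,91.2]]"
```

```text
[0.01, 0.006, 0.406, 0.005, 0.005, 0.0]
9.95 [ 0.5928 -0.0543  0.096 ] [179.71   0.3   91.22] [-0.66 -0.17  1.31] 0.03937865492561886
```

View pics/s9.png

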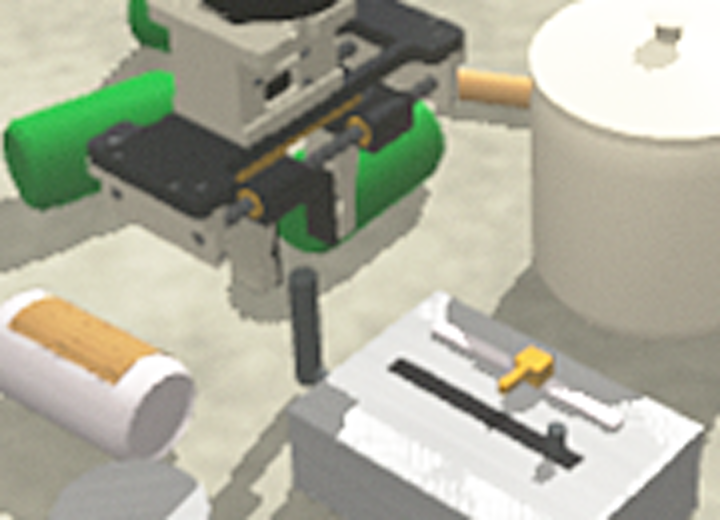

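```bash
python3 - <<'E'
from h import *
s=vision.snapshot("scene"); o=sensors.get_obs()["tool_pos"]
f=lambda X:(proj(s,X)[0]-[220,210])*4
print(f(o),f([.5935,-.0528,.082]),f(o+[0,.03,0]),f(o-[0,.03,0]))
print(cast(s,[(220+303/4,210+272/4)],.082), cast(s,[(220+312/4,210+378/4)],.012))
E
```

```text
[295.34914921 254.73034897] [297.83555859 276.56231577] [335.11239434 227.61088588] [254.23046456 282.77545343]
[[ 0.59292369 -0.04832686  0.082     ]] [[ 0.59682635 -0.05071245  0.012     ]]
```

>>> drive_tool([
  [0.025,0.01,0.1,0,0,0],
  [0.025,0.01,0.2,0,0,0],
  [0.025,0.01,0.3,0,0,0],
  [0.025,0.01,0.4,0,0,0],
  [0.025,0.01,0.4,0,0,0],
])

```text
clock: 10.5
tool_pos: [0.595, -0.0506, 0.0362]
orientation: [179.7, 0.3, 91.2]
force: [-0.6, 0.0, 0.5]
opening: 0.0394
```

>>> drive_tool([
  [0,0,0,0,0,0],
  [0,0,0,0,0,0],
  [0,0,0,0,0,0],
  [0,0,0,0,0,0],
  [0,0,0,0,0,0],
], fingers=-1)

```text
clock: 11.0
tool_pos: [0.5956, -0.0513, 0.0371]
orientation: [179.6, 0.3, 91.2]
force: [1.1, -5.2, 1.2]
opening: 0.0155
```

```bash
python3 - <<'E'
from h import *
s=vision.snapshot("scene"); crop(s,(220,400,210,340),"s10.png",4)
E
python3 mv.py "[]"
```

```text
11.05 [ 0.5956 -0.0513  0.0372] [179.6    0.33  91.24] [-0.01 -4.68  1.02] 0.015485051600252304
```

View pics/s10.png

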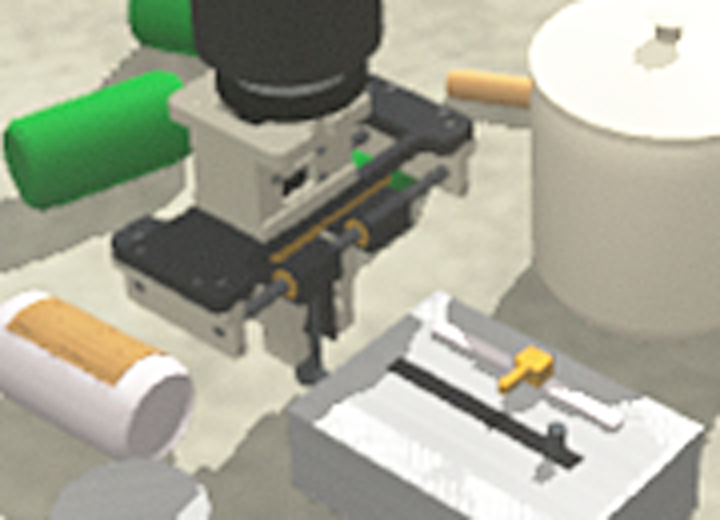

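>>> drive_tool([
  [0,-0.03,0,0,0,0],
  [0,-0.06,0,0,0,0],
  [0,-0.09,0,0,0,0],
  [0,-0.12,0,0,0,0],
  [0,-0.15,0,0,0,0],
  [0,-0.18,0,0,0,0],
  [0,-0.2,0,0,0,0],
  [0,-0.2,0,0,0,0],
])

```text
clock: 11.85
tool_pos: [0.566, -0.052, 0.0372]
orientation: [179.5, 0.3, 91.3]
force: [5.5, -4.2, -6.8]
opening: 0.0155
```

```bash
python3 - <<'E'
from h import *
s=vision.snapshot("scene"); crop(s,(290,400,270,350),"s11.png",7)
s=vision.snapshot("top"); crop(s,(340,430,100,220),"t11.png",5)
E
python3 mv.py "[]"
```

```text
11.95 [ 0.5662 -0.052   0.0372] [179.51   0.33  91.25] [ 5.08 -3.8  -5.98] 0.015276415811665027
```

View pics/s11.png

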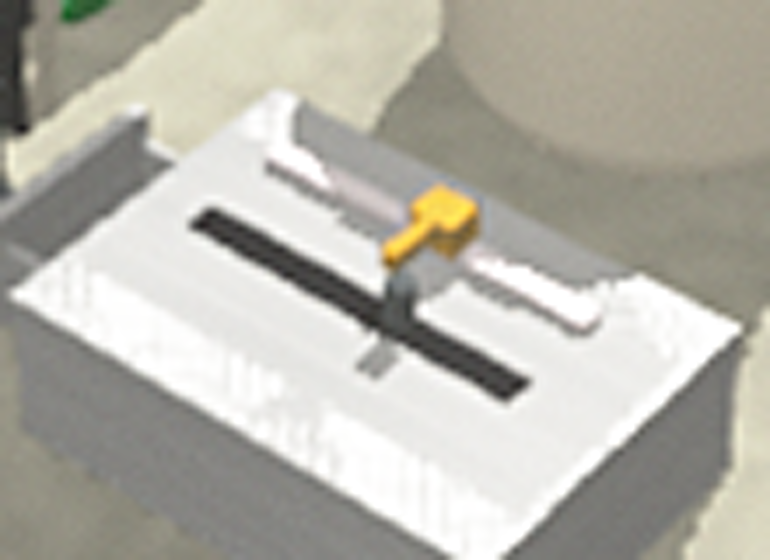

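View pics/t11.png

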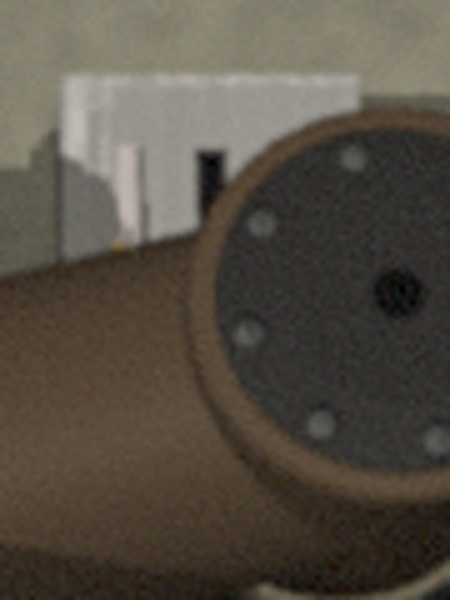

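```bash
python3 - <<'E'
from h import *
np.set_printoptions(precision=4,suppress=True)
S=vision.snapshot("scene"); T=vision.snapshot("top")
f=np.array([.6355,-.0518,0]); ax=np.array([np.cos(np.radians(1.2)),np.sin(np.radians(1.2)),0]); ay=np.array([-ax[1],ax[0],0])
def tri(us,ut):
    best=None
    for z in np.arange(.054,.085,.0005):
        a=cast(S,[us],z)[0];b=cast(T,[ut],z)[0];e=np.linalg.norm(a-b)
        if best is None or e<best[0]: best=(e,z,a,b)
    X=(best[2]+best[3])/2; print(best[0].round(4),best[1],((X-f)@ax).round(4),((X-f)@ay).round(4))
tri((290+388/7,270+252/7),(330+149/3,100+156/3))
tri((290+450/7,270+200/7),(330+108/3,100+157/3)) # block top
tri((359,316.75),(330+157/3,100+96/3))
for z in(.06,.063,.066): 
    a=cast(S,[(290+388/7,270+252/7)],z)[0]-f; print(z,a@ax,a@ay)
# pin now
for p in [(402,280),(402,285)]:
  a=cast(S,[(290+p[0]/7,270+p[1]/7)],.072)[0]-f; print("pin",a@ax,a@ay)
g=lambda X:((proj(S,X)[0]-[290,270])*7).round(1)
for d in (.0294,.033,.036,.039,.042,.045):
    X=f+ax*(.125-d)
    print(d,"pin top",g(X+[0,0,.072]),"base",g(X+[0,0,.055]),"finger tip side top z.064 y+6",g(X+ay*.006+[0,0,.064]),g(X+ay*.006+[0,0,.060]))
E
```

```text
0.0025 0.07300000000000001 0.0856 0.0084
0.0043 0.07350000000000001 0.0854 0.0359
0.0003 0.07300000000000001 0.1261 0.0015
0.06 0.07750611347682605 0.02066712505074843
0.063 0.0795891505106628 0.01804127716381016
0.066 0.08167218754449987 0.015415429276871548
pin 0.096149843305343 0.0034849500897248037
pin 0.09742774588318029 0.0018653994515599227
0.0294 pin top [392.7 285.7] base [392.7 330.6] finger tip side top z.064 y+6 [405.9 295.6] [405.9 306.2]
0.033 pin top [382.7 280.2] base [382.7 325.1] finger tip side top z.064 y+6 [395.9 290.2] [395.9 300.7]
0.036 pin top [374.3 275.7] base [374.4 320.5] finger tip side top z.064 y+6 [387.6 285.6] [387.6 296.1]
0.039 pin top [366.  271.1] base [366.1 315.9] finger tip side top z.064 y+6 [379.3 281.1] [379.3 291.6]
0.042 pin top [357.6 266.6] base [357.9 311.3] finger tip side top z.064 y+6 [371.  276.6] [371.1 287.1]
0.045 pin top [349.4 262.1] base [349.7 306.8] finger tip side top z.064 y+6 [362.8 272.1] [362.8 282.6]
```

>>> drive_tool([
  [0,-0.03,0,0,0,0],
  [0,-0.05,0,0,0,0],
  [0,-0.07,0,0,0,0],
  [0,-0.07,0,0,0,0],
  [0,-0.07,0,0,0,0],
])

```text
clock: 12.55
tool_pos: [0.5564, -0.0522, 0.0372]
orientation: [179.4, 0.3, 91.3]
force: [5.8, -2.6, -7.5]
opening: 0.0158
```

```bash
python3 - <<'E'
from h import *
S=vision.snapshot("scene"); crop(S,(320,380,280,340),"s12.png",10)
T=vision.snapshot("top")
f=np.array([.6355,-.0518,0]); ax=np.array([np.cos(np.radians(1.2)),np.sin(np.radians(1.2)),0])
g=lambda s,u,z:((cast(s,[u],z)[0]-f)@ax).round(4)
print("scene tip",g(S,(290+388/7,270+252/7),.072),"pin shut",g(S,(359,316.75),.072))
print("top tip",g(T,(330+149/3,100+156/3),.072),"blk",g(T,(330+108/3,100+157/3),.072),"pin shut",g(T,(330+157/3,100+96/3),.072))
E
python3 mv.py "[]"
```

```text
scene tip 0.0858 pin shut 0.1254
top tip 0.0851 blk 0.0845 pin shut 0.1267
12.65 [ 0.5564 -0.0522  0.0372] [179.42   0.33  91.27] [ 6.06 -3.38 -7.71] 0.015474906266307965
```

View pics/s12.png

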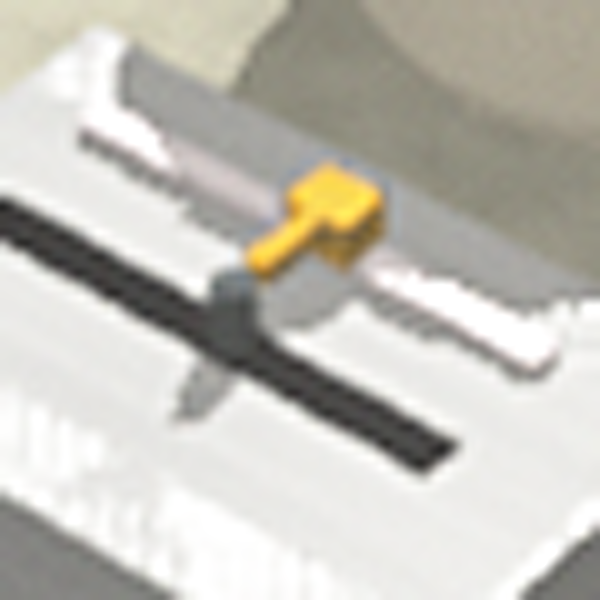

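The pin top (234,282) stands on the extension of the marker's finger, whose tip is at (255,262). Measured numbers put it within about 1–2 mm. I hold there and do the final checks.

>>> drive_tool([
  [0,-0.007,0,0,0,0],
  [0,-0.007,0,0,0,0],
  [0,-0.007,0,0,0,0],
  [0,-0.007,0,0,0,0],
  [0,-0.007,0,0,0,0],
  [0,-0.007,0,0,0,0],
])

```text
clock: 13.25
tool_pos: [0.5561, -0.0522, 0.0372]
orientation: [179.3, 0.3, 91.3]
force: [7.1, -2.8, -8.6]
opening: 0.0156
```

```bash
python3 - <<'E'
from h import *
S=vision.snapshot("scene"); crop(S,(200,400,210,360),"s13.png",4)
f=np.array([.6355,-.0518,0]); ax=np.array([np.cos(np.radians(1.2)),np.sin(np.radians(1.2)),0]); ay=np.array([-ax[1],ax[0],0])
for d in(.035,.040,.045):
  X=f+ax*(.125-d)+[0,0,.072]; print(d,(proj(S,X)[0]-[200,210])*4,(proj(S,X+ay*.008)[0]-[200,210])*4,(proj(S,X+ay*.034)[0]-[200,210])*4)
E
python3 mv.py "[]"
```

```text
0.035 [575.47534799 398.39187434] [585.5945672  389.85623715] [617.82856349 362.67088012]
0.04 [567.53473706 394.06023846] [577.66488637 385.56758277] [609.93523698 358.51769644]
0.045 [559.63621195 389.75175098] [569.77705051 381.30173706] [602.08298361 354.38626152]
13.3 [ 0.5561 -0.0522  0.0372] [179.33   0.32  91.28] [ 5.75 -3.26 -8.83] 0.015566167597378153
```

View pics/s13.png

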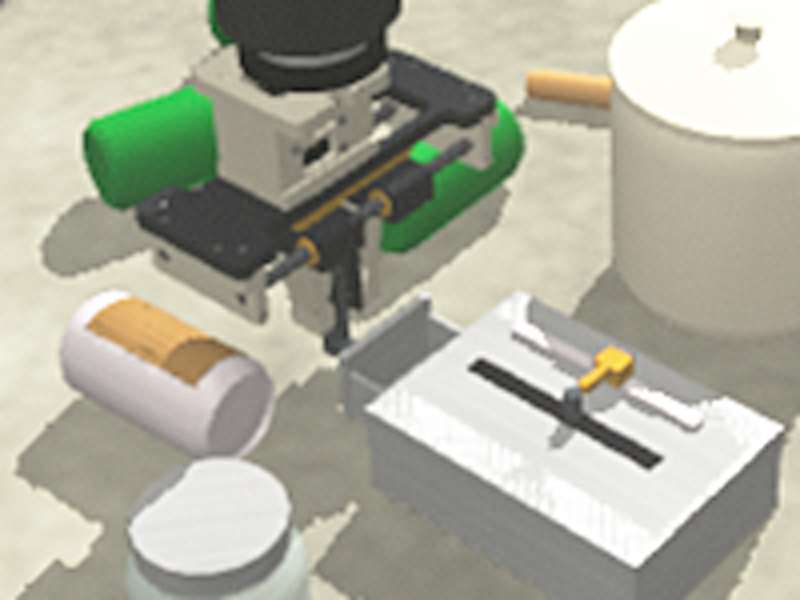

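```bash
python3 -c "
from plant import ticket,sensors
print(ticket.close_job()); o=sensors.get_obs(); print(o['clock'],o['tool_pos'],o['force'])"
```

```text
the job is handed in; nothing more can be done
None
the job is handed in; nothing more can be done
```

The can is rolled over and the drawer is held open at the marker. I handed the job in at about 13.3 s with the gripper still holding against the spring; the system gave no verdict.

- **Can:** I rolled it half a turn to the right (−y) in three light strokes from above, with no lift command. My last measurement put its label about 4° from straight up and its axis about 90 mm from the drawer's middle line. The last scene picture, taken with the drawer held, still shows it lying label up.
- **Drawer:** The gripper closed on the handle at 15.5 mm opening and pulled about 39.5 mm. In the last picture the pin, the marker's finger tip and its block all match a drawer value of 39–40 mm. The separate target estimates were 39.6 mm from the scene camera and 40.5–41.6 mm from the top camera. They disagree by up to 2 mm, well inside the 7 mm allowed.
- **Hold:** The pull force was about 6 N along x.
- **Marker, jar, cap and spatula:** The finger tip stayed in place in the pictures to within a pixel, and I saw no movement of the jar. I saw no contact with the cap or spatula, but did not measure their positions again at the end.
- **Check that failed:** The arm hid the pin and finger from the top camera during the pull, so the final alignment check rests on the scene camera alone.

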